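# Seat the plaster insert in the wheel bat and turn its catch

### The job

On the banding wheel, slide the loose plaster insert over the bat's face until it drops into the round recess and lies flat and flush. Then push the wooden turn-catch round until its arm points at the middle of the recess and lies over the insert, up against its stop pin. Pick nothing up, just push: keep the insert down on the bat, and leave the little stamp and the things on the bench where they are.

Things in the scene. Friction and masses are not known exactly. Their poses are not given: they have to be found in the camera images.
- bat: banding wheel, locked (does not turn or shift), with a plywood bat 300 mm across fixed on it. Origin: on the bench at the wheel's axis, z up. The bat's flat face is 90 mm above the bench; in its middle a round recess 104 mm across, 10 mm deep, walls upright. In this frame, mm: catch pivot (-92, 0); steel stop pin (-60, -11.5), 7 thick, 14 tall; insert starts on the +x side, stamp on the -y side
- recess (a point): centre of the recess floor (brown cork lining), 80 mm above the bench (10 mm under the bat's top face)
- insert: loose round plaster disc, 100 mm across, 10 mm thick, about 0.1 kg, at first flat on the bat's face, partly over the recess. Origin: centre of its underside, z along its axis (yaw means nothing). Seated, it has 2 mm play all round, its origin is at point recess and its top is flush with the bat's face
- catch (a joint): angle of the turn-catch, a dark wooden bar swivelling level on a screw in the bat; it stays where left. 0 = closed, at its stop: arm points from pivot to recess middle (+x of body bat), end 10 mm over the insert's edge. Grows counter-clockwise from above (pi/2: arm along +y of body bat) up to 1.9; closes clockwise, about 1 N at the end. Starts open, clear of the recess
- catch_pivot (a point): on the catch's pivot axis, level with the bar's top, 16 mm above the bat's face
- catch_tip (a point): middle of the far end of the catch's arm, on the bar's top, 52 mm from the pivot. The bar is 14 mm wide and spans 2 to 16 mm above the bat's face; behind the pivot it goes on for 10 mm
- stamp: small turned wooden clay stamp standing loose on the bat, 26 mm across, 42 mm tall, origin under its foot; to be left alone
- jar: amber glass jar with white lid on the bench, 70 mm across, 85 mm tall, origin under its base; to be left alone
- brush: flat brush with wooden handle lying on the bench, origin at its middle underside; to be left alone
- test_bowl: small terracotta bowl on the bench, 110 mm across, 50 mm tall, origin under its base; to be left alone
Not all that is in view belongs to the job. Of the things shaped like the insert, the white one is meant.

How it is judged (in metres and radians):
On the way, in this order (a step that is already met when the one before it is completed fails the run):
1. the insert has dropped into the recess and lies flat on its floor (horizontal distance between insert and recess below 0.004 m and z of insert in the frame of recess below 0.002 m and angle between insert's own z axis and vertical below 0.04 rad), for 0.2 s.
2. the catch is turned over the insert (value of joint catch below 0.15 rad), for 0.2 s.
At the end, for the whole second after the job is handed in: The insert lies at rest in the recess: centre within 4 mm of the recess's, underside within 2 mm of the floor, level within 0.04 rad; the catch is within 0.15 rad of closed; the stamp stands within 15 mm, and jar, brush and bowl lie within 20 mm, of where they were (all of step 1 and linear speed of insert below 0.01 m/s and value of joint catch below 0.15 rad and distance of stamp from where it was at the start of the episode below 0.015 m and angle between stamp's own z axis and vertical below 0.1 rad and distance of each of jar, brush, test_bowl from where it was at the start of the episode below 0.02 m); the robot touches nothing.
It fails at once if the insert is lifted off the bat or stood up (more than 8 mm above the bat's face, or tilted over 0.35 rad) (z of insert in the frame of recess above 0.018 m or angle between insert's own z axis and vertical above 0.35 rad).
It fails at once if the insert is pushed off the bat (horizontal distance between insert and recess above 0.14 m).
It fails at once if the stamp is picked up, knocked over or pushed away (distance of stamp from where it was at the start of the episode above 0.015 m or angle between stamp's own z axis and vertical above 0.5 rad).
It fails at once if a thing on the bench is disturbed (distance of any of jar, brush, test_bowl from where it was at the start of the episode above 0.02 m).
It also fails if it takes over 48 s, if anything falls off the work surface, if the arm or the gripper's body presses on something with over 40 N, if the wrist force passes 120 N, or if a joint passes its speed limit or range.

### The arm

A 6-joint arm with a two-finger parallel gripper is mounted at the origin on the work surface. World frame = base frame: x ahead of the robot, y to its left, z up, the work surface at z = 0. Lengths are in mm, angles in rad, forces in N, time in s.
With the tool pointing down it reaches from about 350 to 975 mm from the base axis. Payload 7.1 kg.
Tool frame: the origin (TCP) lies midway between the tips of the shut fingers; the grasp point (between the pads) lies 19 mm behind it (ctrl.hold_point_z is the distance from the TCP to the grasp point, in mm); x points along the fingers, y is the direction in which the jaws open and shut, and the axes are right-handed (so a half turn about x gives the same grasp; the last joint's range is limited). The gripper opens to 88 mm and grips with 3 to 60 N. Pads are 20 mm wide; open, the fingers measure 115 mm over their backs; the gripper's body (75 mm by 178 mm) begins 61 mm behind the grasp point.
Start: joints at [1.246, 0.423, 1.63, -0, 1.089, -0.019], TCP at [188.128, 595.997, 222.675] pointing down, gripper open.
Joint ranges: [-3, 3], [-0.9, 2.11], [0.09, 2.58], [-1.31, 4.45], [0.11, 2.69], [-2.54, 2.54]. Speed limits (rad/s): [2.39, 2.39, 3.01, 3.14, 3.14, 3.14].

### API

Orientations are given as a rotation vector (axis times angle).
In Python, from workcell import ctrl, get_image, calibration gives the robot as it stands.
- The arm moves only by the tool move_arm, never from a script. Its argument "rows" is a list of rows, each a list of 5 numbers: the shift along the world's x, y, z in mm, then the turn about the world's z in rad, then the closure, from -1 (fully open) to 1 (shut). In form: [[tx, ty, tz, roll, jaw], ...]. A call has 1 to 12 rows; each row is the pose to reach, as a shift and turn from the pose measured when the call began; what a row does not reach only later rows make up. A row lasts 1/8 s, in which the tool goes at most 62.5 mm and 10.7 degrees, less where a joint would pass 70% of its speed; a pose out of reach is approached as far as the arm can. A call with a gripper value outside its range is refused whole. The fingers move at their own pace and stop on an object; the grip force is fixed at half the most. Time passes only in rows, so rows that repeat a pose let the fingers close. It gives the time, the measured TCP pose, the force and the opening at its end, in the units of the state.
- ctrl.get_obs(): the state, without advancing time (a new reading comes with each control period).
- get_image(name): name is "scene" or "side" or "wrist"; returns the picture (480x640x3 uint8, blue, green, red); there is no depth.
- calibration(name): a dict with "fx", "fy", "cx", "cy" (pixels), "view" (4x4, takes a point from world to camera coordinates); the wrist camera has in their place "T_tool_cam" (4x4, takes a point from camera to tool coordinates, whose origin is the TCP and whose axes are the tool frame's). Camera axes: x right, y up, looking along -z (the intrinsics and any distortion apply to the point x, -y, -z); pixel columns grow to the right and rows downward; lengths in mm; the calibration is good to about 2 mm. A picture is of the moment at which its call begins: read the wrist's pose just before it. calibration takes no time and is no camera call.
- ctrl.close_job(): hands the job in, once; it reports no verdict.
The state is a dict: "t": time; "qpos": joint angles; "qvel": joint speeds; "joint_torque": joint torques, N m; "ee_pos": TCP position; "orientation": TCP orientation; "ft_force": force on the tool from outside, world axes, zero at the start; "moment": the same for the moment, N m; "width": finger opening in mm.
Only numpy, scipy, OpenCV 4.12 (cv2) and the standard library are available. Lean on these libraries where they do the work, as an engineer would, in place of code of your own. Each camera call takes 0.05 s, during which the arm holds its last target.

## Working session

There is one attempt and no reset: what is moved stays moved. The work goes in short steps, Python scripts to look and compute and a tool call to move; the robot and the scene stay as the last step left them, time stands still between calls to the robot, and variables do not carry over. Pictures are saved under pics/ and viewed, and the job is handed in when it is done.

Besides the shell and the picture viewer there is one more tool, called after ">>>" by a JSON object that holds its "fn" and its "kwargs", one argument or row to a line. move_arm: Moves the arm, as the interface text tells. Its arguments: {"type":"object","properties":{"rows":{"type":"array"}},"required":["rows"]}

```bash
mkdir -p pics
python3 - <<'E'
from workcell import ctrl,get_image,calibration
import cv2
o=ctrl.get_obs();print(o)
for n in("scene","side","wrist"):
    cv2.imwrite(f"pics/{n}0.png",get_image(n));print(n,calibration(n))
E
```

```text
{'t': 0.0, 'qpos': array([ 1.24598335e+00,  4.23829473e-01,  1.63066693e+00,  1.05814852e-05,
        1.08856778e+00, -1.89967324e-02]), 'qvel': array([ 1.49644925e-04,  7.08273724e-04,  3.47251932e-04, -4.24020178e-05,
        4.48823361e-04, -2.37582651e-04]), 'joint_torque': array([-1.46729062e-04, -5.44632018e+01, -2.73666376e+01,  6.43660733e-02,
        2.28029781e-02, -1.28724014e-04]), 'ee_pos': array([187.96989532, 595.50342998, 221.91784499]), 'orientation': array([ 0.23888963,  1.55769794, -0.24117187]), 'ft_force': array([-0.8607599 , -0.04941286,  0.45373348]), 'moment': array([ 0.02700813, -0.01938406,  0.04046009]), 'width': 87.83384576676377}
scene {'fx': 436.17218683829583, 'fy': 436.17218683829583, 'cx': 317.03161732344915, 'cy': 236.4678305410261, 'view': array([[ 7.04676728e-01,  7.09157522e-01,  2.29416284e-02,
        -3.88659710e+02],
       [-4.66929032e-01,  4.39148241e-01,  7.67545505e-01,
         1.65401998e+02],
       [ 5.34235893e-01, -5.51583567e-01,  6.40583780e-01,
        -1.24069564e+03],
       [ 0.00000000e+00,  0.00000000e+00,  0.00000000e+00,
 
[... 251 characters left out ...]
01,  6.85590535e-01,  6.51100296e-01,
        -2.29110371e+02],
       [-3.00328959e-01, -5.77968329e-01,  7.58785297e-01,
        -1.09043661e+03],
       [ 0.00000000e+00,  0.00000000e+00,  0.00000000e+00,
         1.00000000e+00]])}
wrist {'fx': 381.9317195554209, 'fy': 381.9317195554209, 'cx': 320.67931328388244, 'cy': 242.20748385038917, 'T_tool_cam': array([[-1.34255689e-03,  3.01190970e-01, -9.53562896e-01,
        -1.62179149e+02],
       [ 9.99998426e-01, -7.02062731e-04, -1.62968771e-03,
        -2.46949567e-01],
       [-1.16030819e-03, -9.53563583e-01, -3.01189554e-01,
        -8.39961367e+01],
       [ 0.00000000e+00,  0.00000000e+00,  0.00000000e+00,
         1.00000000e+00]])}
```

View pics/scene0.png

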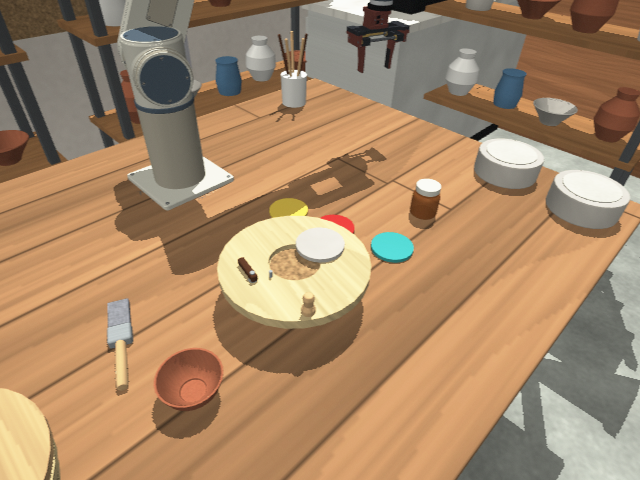

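View pics/side0.png

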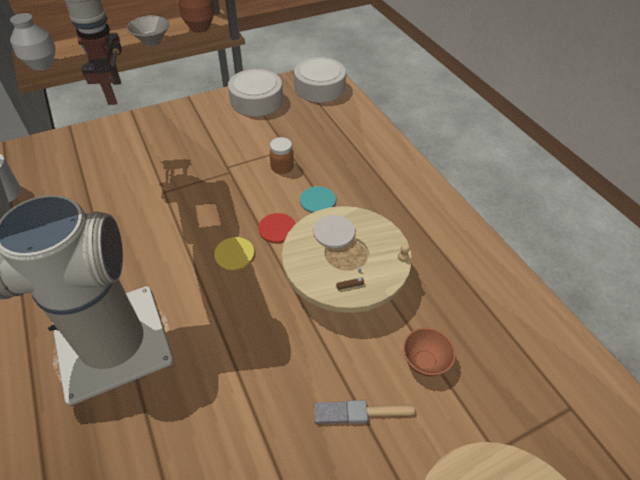

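View pics/wrist0.png

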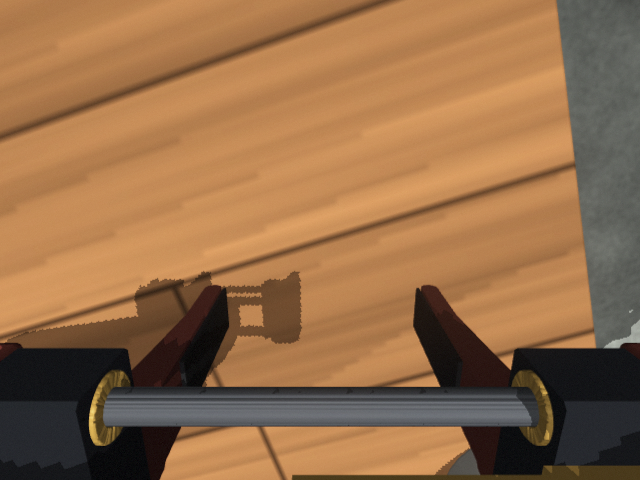

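Run:
```python
import cv2
a=cv2.imread("pics/scene0.png")[200:340,205:385];cv2.imwrite("pics/sc_z.png",cv2.resize(a,None,fx=4.4,fy=4.2,interpolation=2)[:600])
a=cv2.imread("pics/side0.png")[195:325,270:425];cv2.imwrite("pics/si_z.png",cv2.resize(a,None,fx=4,fy=4,interpolation=2))
```

```text
(no output)
```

View pics/sc_z.png

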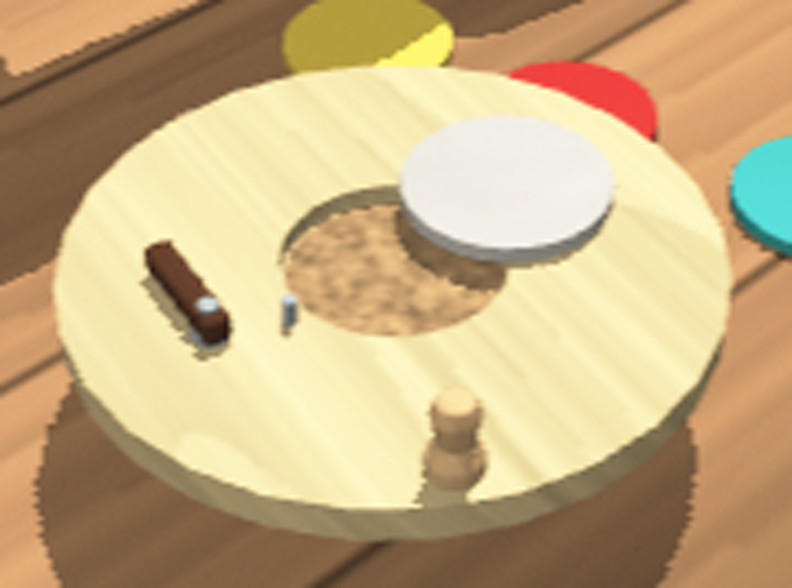

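View pics/si_z.png

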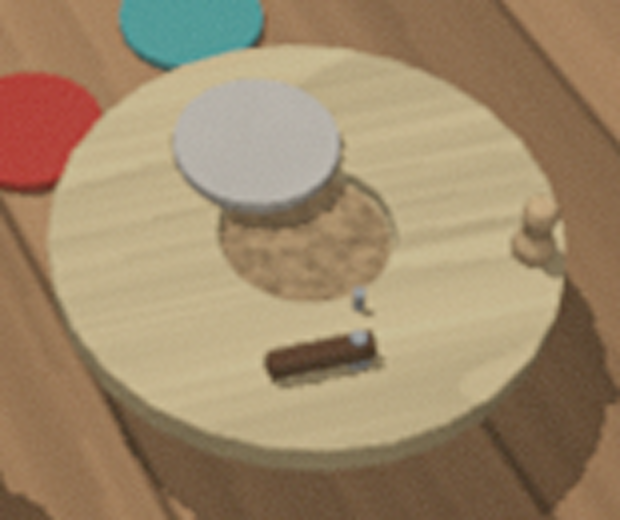

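```bash
cat > h.py <<'E'
import numpy as np,cv2
from workcell import ctrl,get_image,calibration
from scipy.optimize import least_squares
def ray(n,uv,obs=None):
    c=calibration(n)
    if 'view' in c: M=np.linalg.inv(c['view'])
    else:
        T=np.eye(4);T[:3,:3]=cv2.Rodrigues(obs['orientation'])[0];T[:3,3]=obs['ee_pos'];M=T@c['T_tool_cam']
    d=np.array([(uv[0]-c['cx'])/c['fx'],-(uv[1]-c['cy'])/c['fy'],-1])
    return M[:3,3],M[:3,:3]@d
def at(n,uv,z,obs=None):
    o,d=ray(n,uv,obs);return (o+d*(z-o[2])/d[2])[:2]
def fitc(P,r=None):
    P=np.array(P)
    if r: s=least_squares(lambda p:np.hypot(*(P-p).T)-r,P.mean(0),loss='soft_l1')
    else: s=least_squares(lambda p:np.hypot(*(P-p[:2]).T)-p[2],[*P.mean(0),100],loss='soft_l1')
    return s.x.round(1),s.fun.round(1)
E
cat > a.py <<'E'
from h import *
sc=lambda p:(205+p[0]/4.4-.4,200+p[1]/4.2-.4)
si=lambda p:(270+p[0]/4-.4,195+p[1]/4-.4)
R={'scene':dict(f=sc,bat=[(400,67),(55,275),(731,280),(400,508),(150,173),(650,160),(130,420)],
 disc=[(399,185),(613,185),(505,116),(505,248),(430,140),(580,137)],piv=(208,306),end=(153,250),tail=(220,325),pin=(290,299),st=(455,485),rec=[(283,255),(500,290),(390,335),(310,315),(470,310)]),
'side':dict(f=si,bat=[(300,45),(48,238),(566,265),(300,450),(110,375),(500,400),(470,103)],
 disc=[(173,145),(341,145),(255,79),(262,209),(200,98),(320,105)],piv=(359,339),end=(268,362),tail=(374,340),pin=(359,292),st=(535,258),rec=[(219,235),(397,235),(305,299),(240,275),(375,275),(370,195)])}
for n,r in R.items():
    f=r['f']
    print(n)
    for k,z in(('bat',90),('disc',100),('rec',90)):
        P=[at(n,f(p),z) for p in r[k]]
        print(k,*fitc(P,{'bat':150,'disc':50,'rec':52}[k]),fitc(P)[0])
    pv=at(n,f(r['piv']),108);e=at(n,f(r['end']),106)
    print('piv',pv,'end',e,'tail',at(n,f(r['tail']),106),'pin',at(n,f(r['pin']),104),'st',at(n,f(r['st']),90))
E
python3 a.py
```

```text
scene
bat [548.8 -62. ] [ -1.   -0.   -1.1  -3.  -18.1  -9.9  -4.8] [549.6 -61.  147. ]
disc [550.5   5.4] [-0.4 -0.9  0.1 -2.1 -3.1 -0.9] [550.2   6.   48.8]
rec [545.9 -60.7] [-2.5  0.2  0.   1.1 -2.7] [547.6 -62.6  49.9]
piv [ 530.7227455  -152.18064051] end [ 484.13042955 -145.76971721] tail [ 541.70506304 -154.73006349] pin [ 547.67914667 -121.98464068] st [ 664.13215703 -136.74810961]
side
bat [543.8 -62.7] [ 0.8 -0.4 -0.3 -1.3  0.1  3.6 -4. ] [543.7 -62.9 149.7]
disc [544.7   2.9] [ 0.  -0.1  2.4  0.6 -0.4 -0.2] [544.6   2.8  50.2]
rec [544.9 -59.7] [-1.1  0.8 -0.3  0.2 -0.7 -5.9] [543.1 -62.1  49.7]
piv [ 526.71104555 -153.28808134] end [ 475.79332795 -144.22765935] tail [ 534.60214922 -156.20614183] pin [ 543.97228714 -122.76445228] st [ 653.35427744 -136.15656464]
```

Run:
```python
from h import *
o=ctrl.get_obs();R=cv2.Rodrigues(o['orientation'])[0];print(R.round(3));y=R[:,1];print(np.arctan2(y[1],y[0]))
```

```text
[[-0.     0.301  0.954]
 [-0.001  0.954 -0.301]
 [-1.    -0.001 -0.   ]]
1.265025699492143
```

>>> {"fn": "move_arm", "kwargs": {
  "rows": [
    [36,-50,0,-0.13,-0.36],
    [72,-100,0,-0.26,-0.36],
    [108,-150,0,-0.39,-0.36],
    [144,-200,0,-0.52,-0.36],
    [180,-250,0,-0.65,-0.36],
    [216,-300,0,-0.78,-0.36],
    [252,-350,0,-0.91,-0.36],
    [288,-400,0,-1.04,-0.36],
    [324,-450,0,-1.16,-0.36],
    [359,-500,0,-1.265,-0.36],
    [359,-500,0,-1.265,-0.36],
    [359,-500,0,-1.265,-0.36]
  ]
}}

```text
t: 1.65
ee_pos: [546.4, 95.6, 221.7]
orientation: [1.208, 1.211, -1.211]
ft_force: [-0.4, -0.4, -0.6]
width: 59.8
```

Run:
```python
from h import *
o=ctrl.get_obs();R=cv2.Rodrigues(o['orientation'])[0];print(o['t'],o['ee_pos'],o['width'],R.round(3))
for n in("side","wrist"): cv2.imwrite(f"pics/{n}1.png",get_image(n))
```

```text
1.65 [546.40300694  95.62898093 221.6676541 ] 59.75113801725989 [[-0.002  1.    -0.   ]
 [ 0.    -0.    -1.   ]
 [-1.    -0.002 -0.   ]]
```

View pics/wrist1.png

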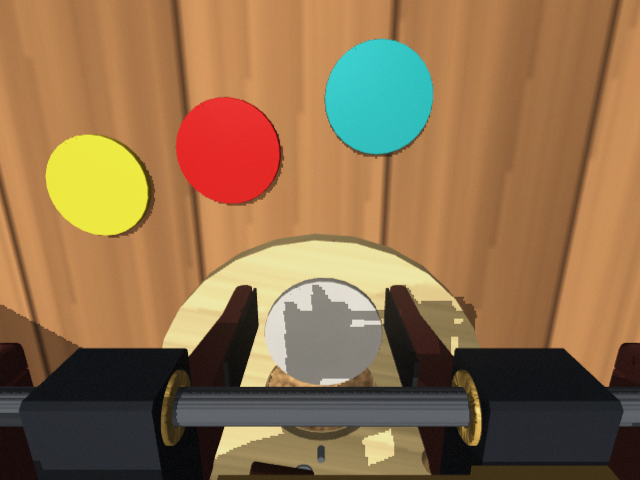

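View pics/side1.png

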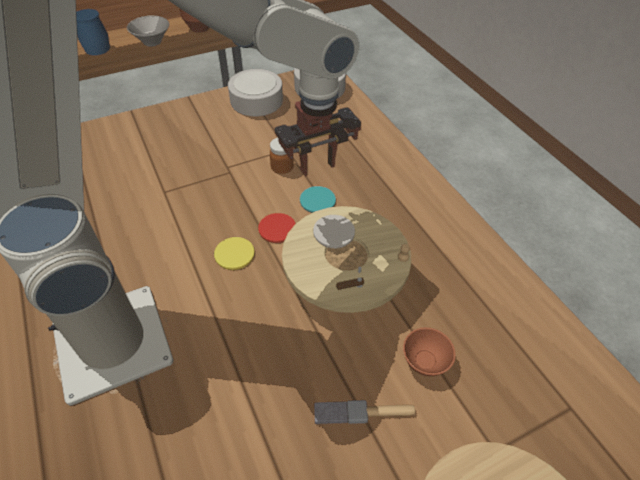

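Run:
```python
from h import *
o=ctrl.get_obs()
P=[at('wrist',p,100,o) for p in [(265,330),(383,330),(323,279),(326,384),(285,292),(363,291),(275,358)]]
print(fitc(P,50),fitc(P))
B=[at('wrist',p,90,o) for p in [(320,235),(200,282),(437,282),(260,243),(380,243),(163,350),(477,350)]]
print(fitc(B,150),fitc(B))
print(at('wrist',(321,447),104,o), at('side',(282,166),5))
```

```text
(array([548.7,   9.7]), array([ 0.1, -0.7, -0.2,  0.3,  0.1,  0.1, -1.2])) (array([548.6,   9.9,  49.8]), array([ 0.3, -0.5, -0.1,  0.7,  0.2,  0.3, -1. ]))
(array([544.6, -56.9]), array([ 0.4, -2. , -3. ,  1.4,  1.8, -4.5, -3.7])) (array([544.9, -49.7, 143.6]), array([-0.5, -0.7, -2.1,  1. ,  1.2,  0.1,  0.4]))
[ 546.10732626 -106.56640069] [562.64113243 368.29681639]
```

>>> {"fn": "move_arm", "kwargs": {
  "rows": [
    [0,-5,-40,0,-0.36],
    [0,-10,-80,0,-0.36],
    [0,-13,-110,0,-0.36],
    [0,-13,-122,0,-0.36],
    [0,-13,-127,0,-0.36],
    [0,-13,-127.5,0,-0.36],
    [0,-13,-127.5,0,-0.36]
  ]
}}

```text
t: 2.62
ee_pos: [546.8, 83.9, 95.4]
orientation: [1.208, 1.211, -1.208]
ft_force: [0.2, -0.6, -0.8]
width: 60.3
```

Run:
```python
from h import *
for n in("scene","side","wrist"): cv2.imwrite(f"pics/{n}2.png",get_image(n))
a=cv2.imread("pics/side2.png")[150:310,240:440];cv2.imwrite("pics/si2z.png",cv2.resize(a,None,fx=3.7,fy=3.7,interpolation=2))
```

```text
(no output)
```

View pics/si2z.png

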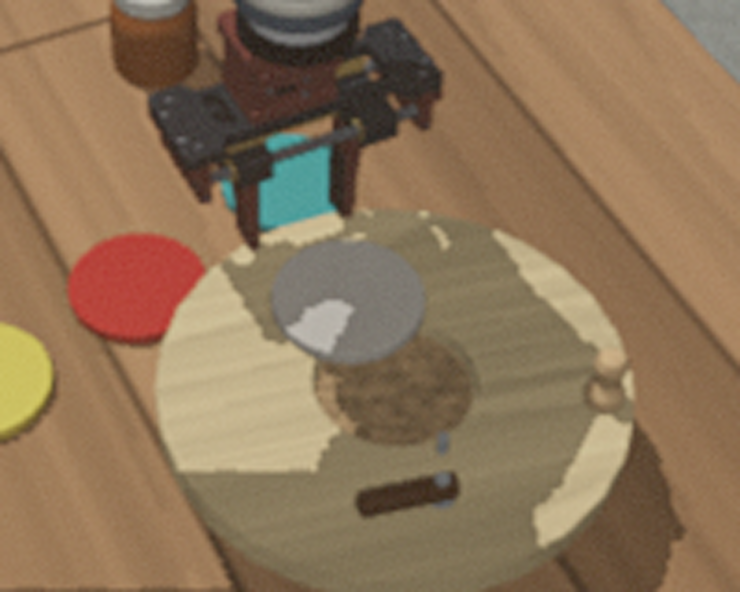

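View pics/wrist2.png

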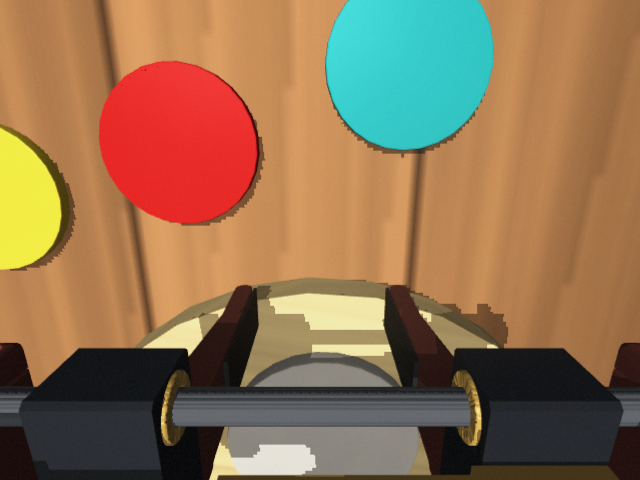

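>>> {"fn": "move_arm", "kwargs": {
  "rows": [
    [-1,-8,-1.5,0,-0.36],
    [-1,-16,-1.5,0,-0.36],
    [-1,-24,-1.5,0,-0.36],
    [-1,-30,-1.5,0,-0.36],
    [-1,-36,-1.5,0,-0.36],
    [-1,-42,-1.5,0,-0.36],
    [-1,-48,-1.5,0,-0.36],
    [-1,-54,-1.5,0,-0.36],
    [-1,-60,-1.5,0,-0.36],
    [-1,-64,-1.5,0,-0.36],
    [-1,-64,-1.5,0,-0.36]
  ]
}}

```text
t: 4.15
ee_pos: [545.5, 19.3, 93.6]
orientation: [1.208, 1.211, -1.209]
ft_force: [-0.0, 0.5, -0.1]
width: 59.4
```

```bash
cat > s.py <<'E'
from h import *
import sys
k=sys.argv[1]
o=ctrl.get_obs();print(o['t'],o['ee_pos'],o['ft_force'])
a=get_image('side')[150:310,240:440];b=get_image('scene')[180:340,200:400]
cv2.imwrite(f"pics/z{k}a.png",cv2.resize(a,None,fx=3.7,fy=3.7,interpolation=2))
cv2.imwrite(f"pics/z{k}b.png",cv2.resize(b,None,fx=3.7,fy=3.7,interpolation=2))
E
python3 s.py 3
```

```text
4.15 [545.53833149  19.32399021  93.57763766] [-0.04257219  0.48704984 -0.14381465]
```

View pics/z3a.png

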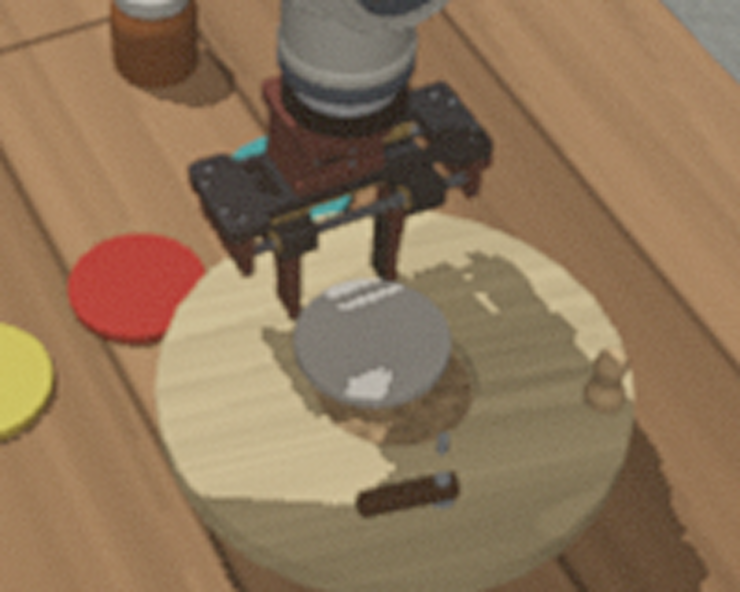

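View pics/z3b.png

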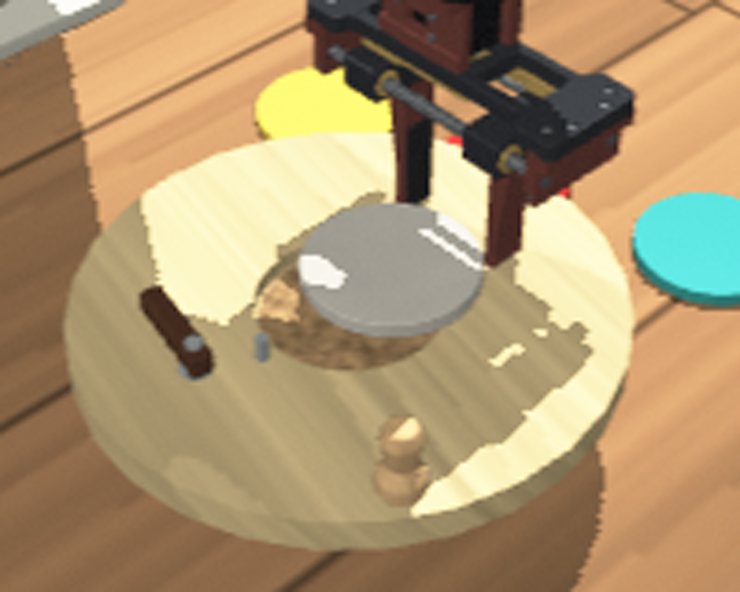

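Run:
```python
from h import *
for n,off,pts,rec in(('side',(240,150),[(293,343),(451,343),(372,278),(372,404)],[(475,380),(400,443),(460,418),(335,418)]),('scene',(200,180),[(298,265),(484,270),(390,203),(390,334)],[(255,315),(330,368),(275,340),(390,360)])):
    f=lambda p:(off[0]+p[0]/3.7-.4,off[1]+p[1]/3.7-.4)
    print(n,fitc([at(n,f(p),100) for p in pts],50),fitc([at(n,f(p),90) for p in rec],52))
```

```text
side (array([542.5, -33.4]), array([-0.1, -0.1,  1.9,  2. ])) (array([545.1, -58.5]), array([-0.8,  0.8, -0. , -1.7]))
scene (array([549.6, -34. ]), array([-0.2, -0.2,  2.3,  2.6])) (array([545.2, -59. ]), array([ 0.2,  1.9, -1.2, -0.5]))
```

>>> {"fn": "move_arm", "kwargs": {
  "rows": [
    [0.5,-5,0,0,-0.36],
    [0.5,-9,0,0,-0.36],
    [0.5,-13,0,0,-0.36],
    [0.5,-17,0,0,-0.36],
    [0.5,-20,0,0,-0.36],
    [0.5,-23,0,0,-0.36],
    [0.5,-25,0,0,-0.36],
    [0.5,-26,0,0,-0.36],
    [0.5,-26,0,0,-0.36]
  ]
}}

```text
t: 5.38
ee_pos: [546.0, -6.5, 93.5]
orientation: [1.208, 1.211, -1.208]
ft_force: [0.4, -0.1, -0.2]
width: 59.7
```

```bash
python3 s.py 4
```

```text
5.375 [546.0268069   -6.47263437  93.5205021 ] [ 0.41573061 -0.13650106 -0.22555047]
```

View pics/z4a.png

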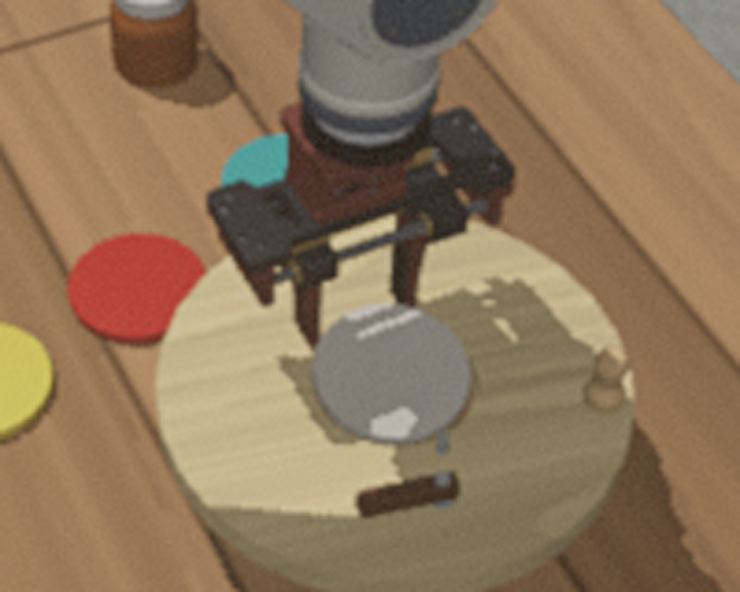

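View pics/z4b.png

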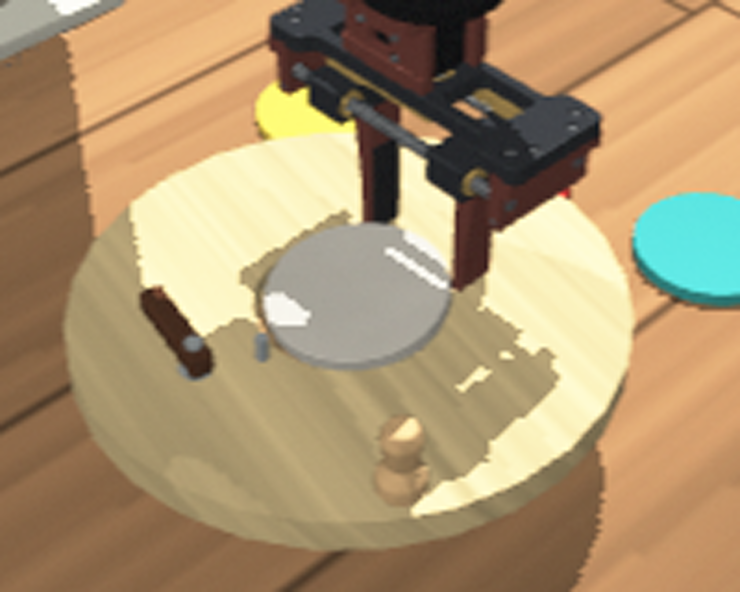

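>>> {"fn": "move_arm", "kwargs": {
  "rows": [
    [0,-1.5,0,0,-0.36],
    [0,-3,0,0,-0.36],
    [0,-4,0,0,-0.36],
    [0,-4.5,0,0,-0.36],
    [0,-4.5,0,0,-0.36]
  ]
}}

```text
t: 6.1
ee_pos: [546.0, -10.9, 93.6]
orientation: [1.208, 1.211, -1.208]
ft_force: [0.0, -0.0, 0.8]
width: 59.4
```

```bash
python3 s.py 5
```

```text
6.1 [546.03976711 -10.94785287  93.56623834] [ 0.03587559 -0.0339639   0.81249091]
```

View pics/z5a.png

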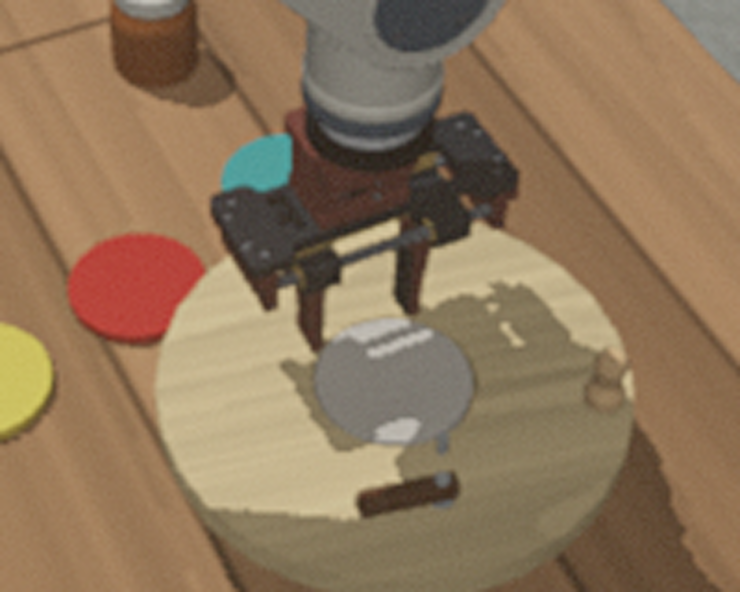

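View pics/z5b.png

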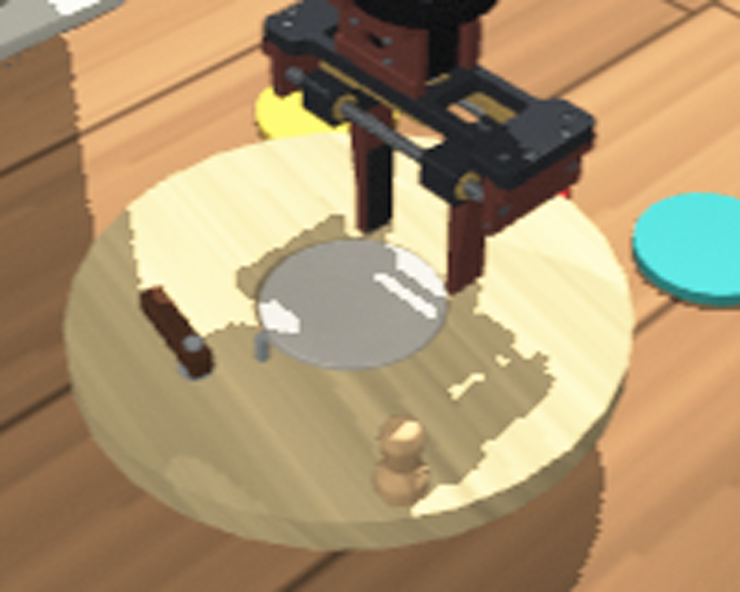

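Run:
```python
from h import *
P=np.array([529,-152.7])
for h in [172,165,155,145,135,125,115,105,95,88,84,80]:
    a=np.radians(h);d=np.array([np.cos(a),np.sin(a)]);n=np.array([-d[1],d[0]])
    r=48-14*(172-h)/92
    print(h,(P+r*d+(7+13.5*abs(n[0])+10*abs(n[1]))*n).round(1))
```

```text
172 [ 478.9 -164.6]
165 [ 478.4 -160. ]
155 [ 478.6 -153.2]
145 [ 479.9 -146.3]
135 [ 482.3 -139.4]
125 [ 486.1 -132.9]
115 [ 491.1 -127. ]
105 [ 497.4 -122. ]
95 [ 504.6 -118.4]
88 [ 509.4 -116.8]
84 [ 511.3 -116. ]
80 [ 513.2 -115.4]
```

>>> {"fn": "move_arm", "kwargs": {
  "rows": [
    [0,10,0,0,-0.36],
    [0,15,15,0,-0.36],
    [0,15,50,0,0.5],
    [-20,-30,60,0,1],
    [-40,-80,60,0,1],
    [-55,-130,60,0,1],
    [-62,-175,60,0,1],
    [-62,-179,60,0,1],
    [-62,-179,60,0,1],
    [-62,-179,60,0,1]
  ]
}}

```text
t: 7.45
ee_pos: [484.3, -188.7, 153.8]
orientation: [1.207, 1.212, -1.207]
ft_force: [-0.7, 0.6, 0.6]
width: 0.5
```

```bash
python3 s.py 6; python3 -c "
from h import *
print(ctrl.get_obs()['width']);cv2.imwrite('pics/w6.png',get_image('wrist'))"
```

```text
7.45 [ 484.26614743 -188.69384296  153.77659195] [-0.71305502  0.60855769  0.62304395]
0.49441510135122774
```

View pics/z6a.png

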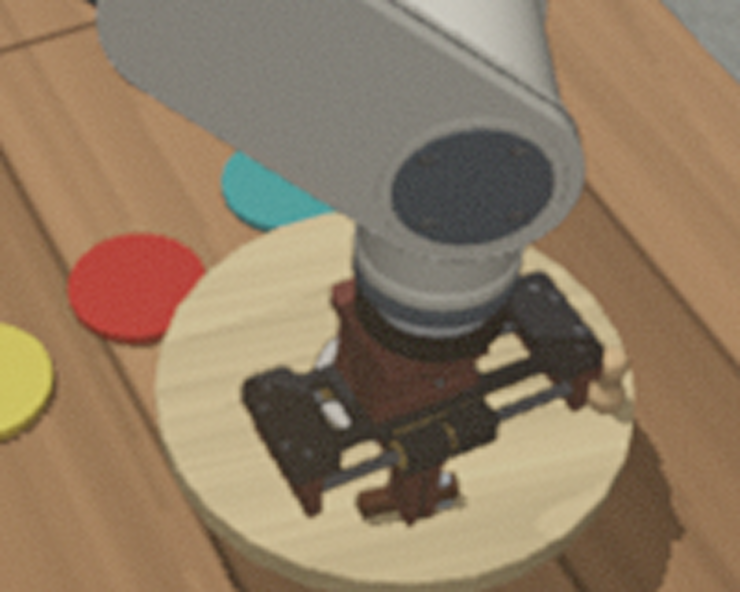

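View pics/z6b.png

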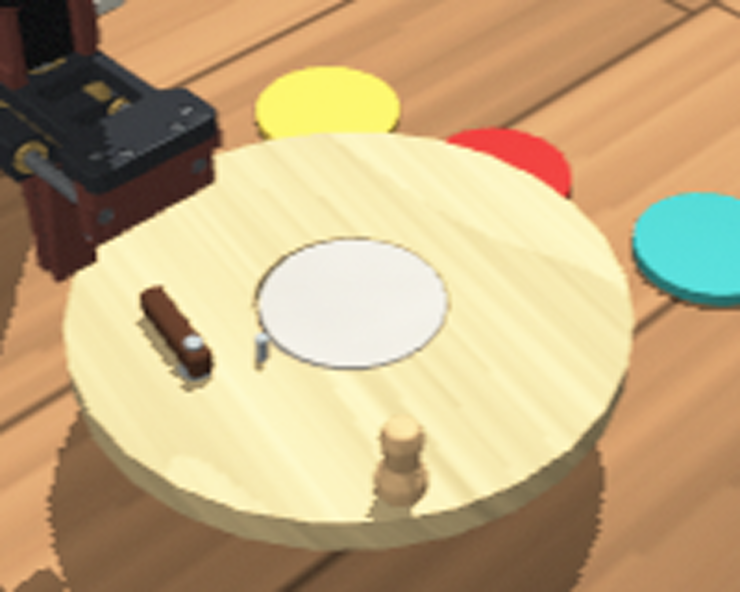

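View pics/w6.png

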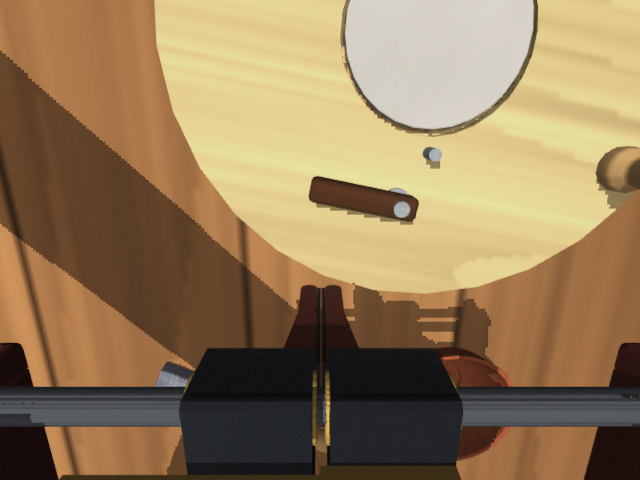

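Run:
```python
from h import *
o=ctrl.get_obs()
for nm,p,z in(('piv',(401,209),108),('end',(313,187),106),('pin',(432,153),104)): print(nm,at('wrist',p,z,o))
P=[at('wrist',p,90,o) for p in [(344,50),(370,110),(435,131),(520,90),(536,20)]];print(fitc(P,50))
```

```text
piv [ 527.89669764 -151.51457871]
end [ 479.0289883  -139.81587946]
pin [ 543.45903068 -121.38780429]
(array([546.1, -62.7]), array([ 1. ,  0.8, -2.5,  3.3,  0.4]))
```

>>> {"fn": "move_arm", "kwargs": {
  "rows": [
    [-3,0,-30,0,1],
    [-5,0,-50,0,1],
    [-5,0,-56,0,1],
    [-5,8,-56.5,0,1],
    [-5,16,-56.5,0,1],
    [-5.5,24,-56.5,0,1],
    [-6,29,-56.5,0,1],
    [-6,35,-56.5,0,1],
    [-4.5,42,-56.5,0,1],
    [-2,49,-56.5,0,1],
    [2,55.5,-56.5,0,1],
    [2,55.5,-56.5,0,1]
  ]
}}

```text
t: 9.1
ee_pos: [486.4, -132.8, 97.0]
orientation: [1.206, 1.212, -1.207]
ft_force: [0.1, 0.0, -0.1]
width: 0.1
```

```bash
python3 s.py 7; python3 -c "
from h import *
cv2.imwrite('pics/w7.png',get_image('wrist'))"
```

```text
9.1 [ 486.44867182 -132.76025775   97.00167441] [ 0.06713712  0.00654643 -0.05093673]
```

View pics/z7b.png

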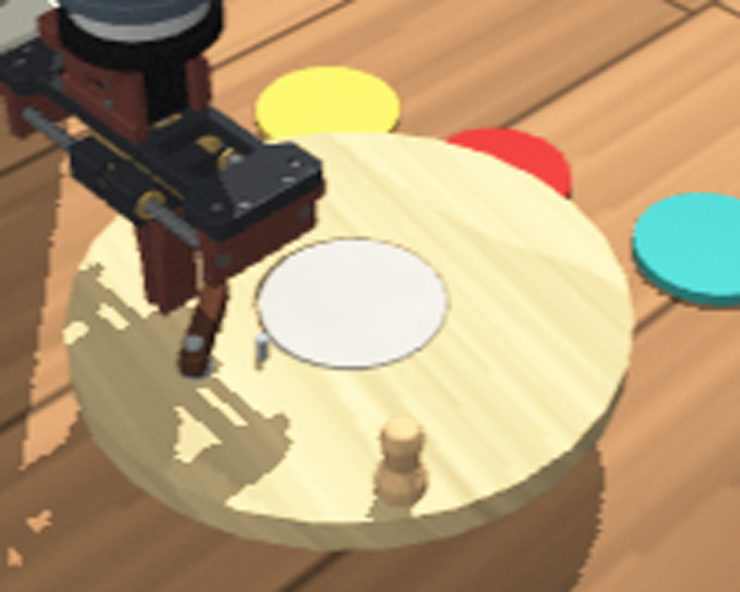

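View pics/w7.png

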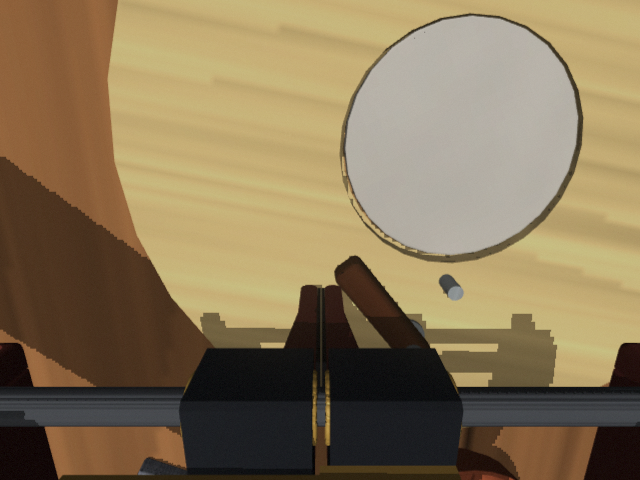

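>>> {"fn": "move_arm", "kwargs": {
  "rows": [
    [2.5,3,0,0,1],
    [5,6,0,0,1],
    [8,8.5,0,0,1],
    [11,11,0,0,1],
    [14.5,13,0,0,1],
    [18,14.5,0,0,1],
    [20.5,15.5,0,0,1],
    [23,16,0,0,1],
    [25,17,0,0,1],
    [25,17,0,0,1]
  ]
}}

```text
t: 10.5
ee_pos: [511.5, -116.2, 97.0]
orientation: [1.207, 1.212, -1.207]
ft_force: [0.1, -0.1, -0.4]
width: 0.4
```

```bash
python3 s.py 8; python3 -c "
from h import *
cv2.imwrite('pics/w8.png',get_image('wrist'))"
```

```text
10.5 [ 511.47453947 -116.20895397   97.02316268] [ 0.08638972 -0.12733634 -0.38955856]
```

View pics/z8b.png

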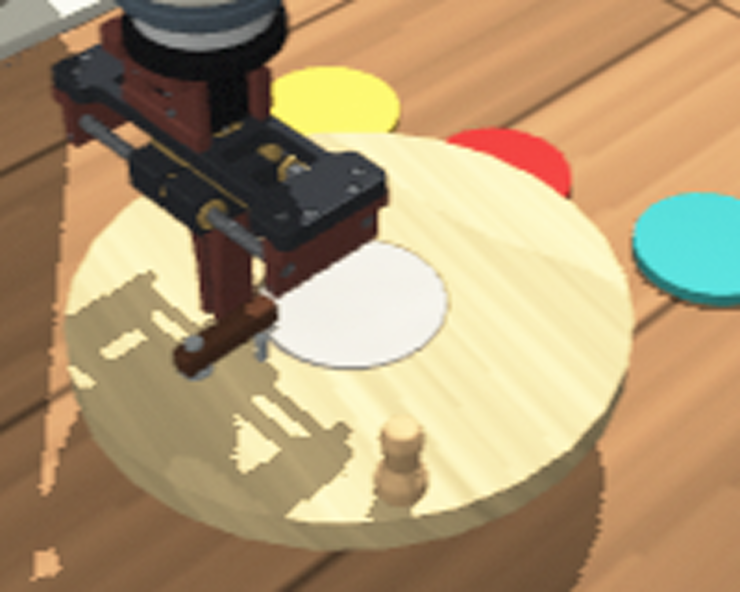

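View pics/w8.png

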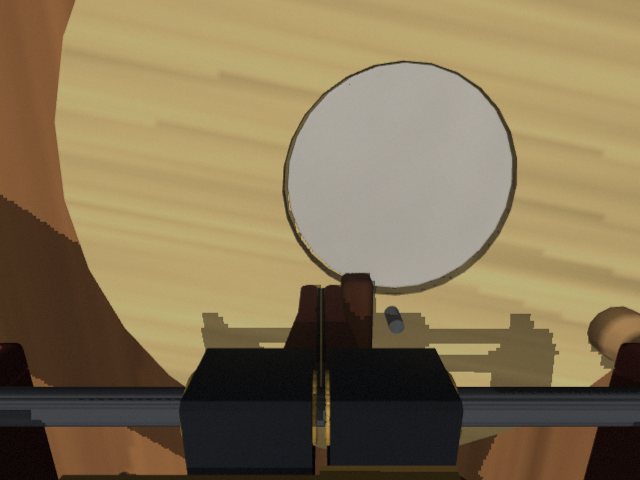

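>>> {"fn": "move_arm", "kwargs": {
  "rows": [
    [1.5,0,0,0,1],
    [3,0,0,0,1],
    [4.5,0,0,0,1],
    [5.5,0,0,0,1],
    [5.5,0,0,0,1]
  ]
}}

```text
t: 11.28
ee_pos: [516.8, -116.2, 97.0]
orientation: [1.207, 1.212, -1.207]
ft_force: [-1.9, 1.2, -0.6]
width: 0.5
```

>>> {"fn": "move_arm", "kwargs": {
  "rows": [
    [1,0,0,0,1],
    [2,0,0,0,1],
    [2,0,0,0,1]
  ]
}}

```text
t: 11.65
ee_pos: [517.7, -116.0, 96.8]
orientation: [1.206, 1.214, -1.209]
ft_force: [-6.3, 2.1, 2.8]
width: 0.4
```

```bash
python3 s.py 9; python3 -c "
from h import *
cv2.imwrite('pics/w9.png',get_image('wrist'))"
```

```text
11.65 [ 517.68994078 -116.03168843   96.7599209 ] [-6.30230056  2.13794502  2.79942497]
```

View pics/w9.png

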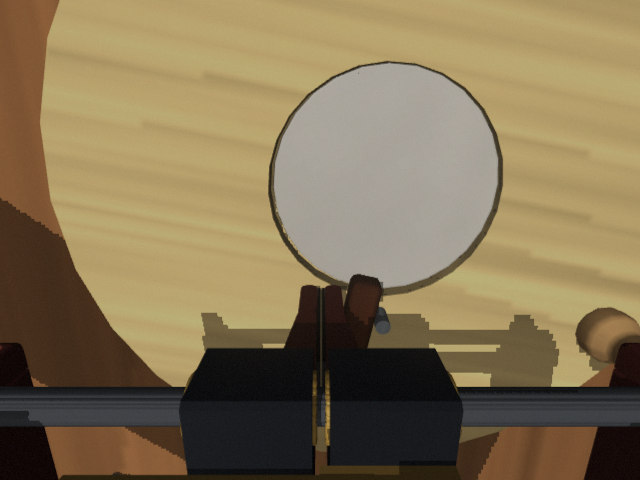

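View pics/z9b.png

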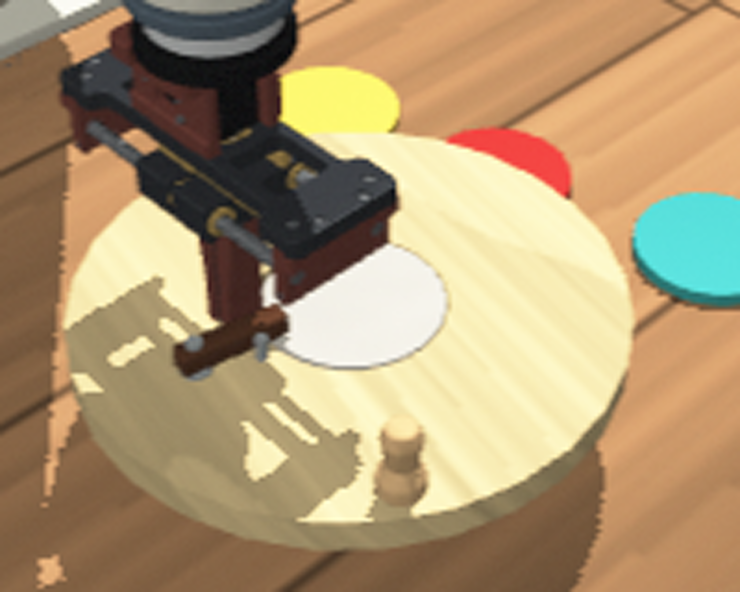

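>>> {"fn": "move_arm", "kwargs": {
  "rows": [
    [-4,0,0,0,1],
    [-12,-2,0,0,1],
    [-20,-5,5,0,1],
    [-25,-5,40,0,1],
    [-30,-20,90,0,1],
    [-50,-60,130,0,1],
    [-60,-90,140,0,1],
    [-60,-90,140,0,1],
    [-60,-90,140,0,1]
  ]
}}

```text
t: 12.92
ee_pos: [457.3, -205.6, 236.5]
orientation: [1.207, 1.214, -1.209]
ft_force: [-0.2, -0.1, -0.9]
width: 0.4
```

```bash
python3 s.py 10; python3 -c "
from h import *
cv2.imwrite('pics/w10.png',get_image('wrist'))
for n in('scene','side'):cv2.imwrite(f'pics/{n}10.png',get_image(n))"
```

```text
12.925 [ 457.26298122 -205.64862908  236.48407863] [-0.1815445  -0.06354451 -0.90450523]
```

View pics/w10.png

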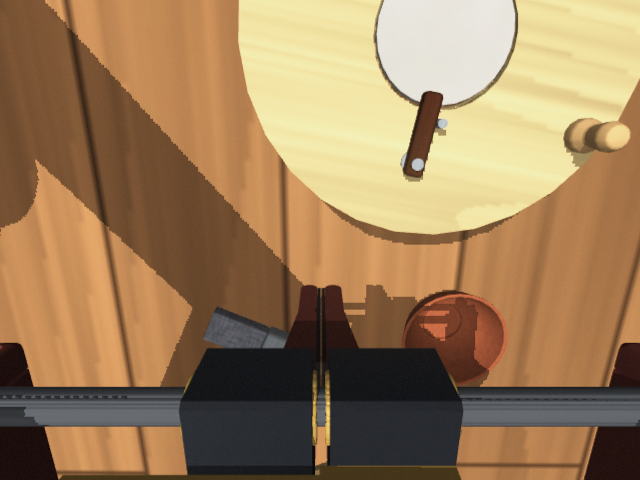

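View pics/z10b.png

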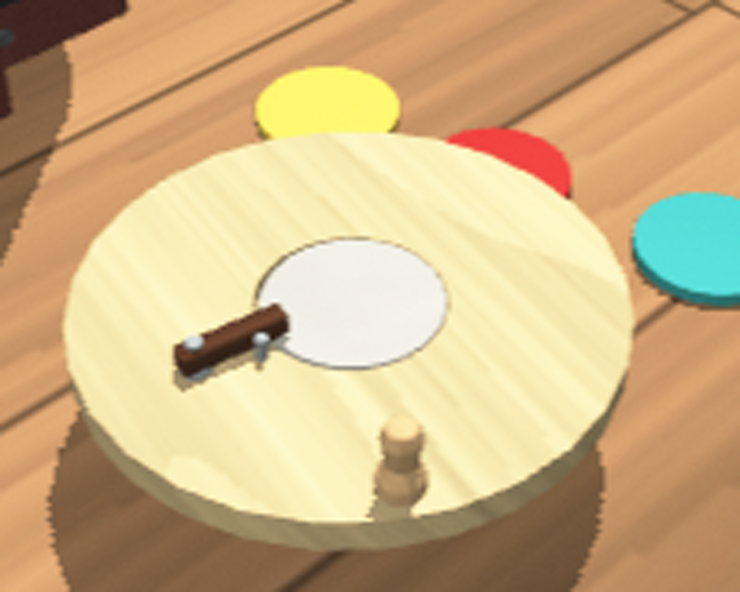

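View pics/scene10.png

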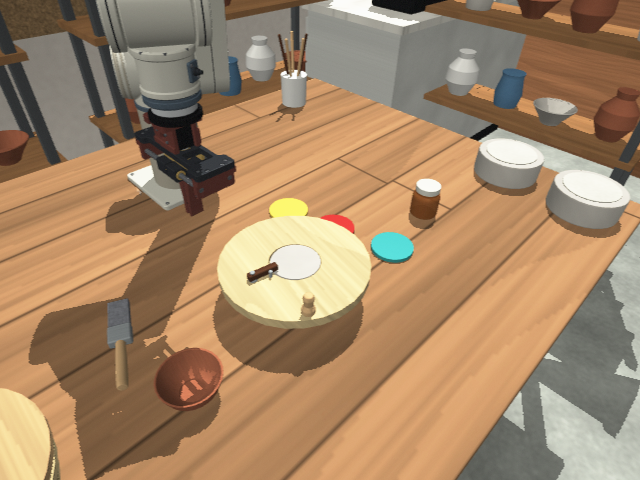

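The insert lies flush, and the catch is over its edge and against the pin. The stamp, jar, brush and bowl sit at the same pixels as at the start, and the arm is clear. I'm handing in.

```bash
python3 -c "
from workcell import ctrl
print(ctrl.close_job())"
```

```text
the job is handed in; nothing more can be done
None
```

The insert is seated in the recess and the catch is closed over it. I handed the job in at about 13 s, with no verdict reported.

- **Insert:** I slid it about 66 mm across the bat with the part-open fingers as a cradle until it dropped in. In the last scene and wrist pictures it looks flush, with only a thin, even gap around it.
- **Catch:** I swung it round with the shut fingers until the push force rose to about 6 N, then backed off. In the last pictures its arm lies over the insert's edge, points at the recess middle and rests against the stop pin.
- **Other things:** Comparing the first and last scene pictures by eye, the stamp, jar, brush and bowl had not moved. The gripper was well clear of everything, with only about 1 N on the force sensor.
- **Disagreements and limits:** Before the push, the wrist camera put the bat and insert about 5 mm further along y than the two fixed cameras. I followed the fixed cameras. The final insert offset and catch angle were judged by eye and by contact with the stop, not measured to the millimetre.

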